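# Nip up the stand clamp's eye screw with a rod

### The job

The eye screw that clamps the microscope stand's base plate to the bench board has only been run down loosely. Take the steel rod from its rest, slide it through the eye's loop and use it as a lever to turn the eye clockwise (seen from above) until you feel its collar come up firm on the washer - snug, but do not overtighten or wrench it - then draw the rod out and lay it back in the two notches of its rest. Touch the eye with the rod only, and leave the slide box, the jar and the small bottle where they are.

Things in the scene. Friction and masses are not known exactly. Their poses are not given: they have to be found in the camera images.
- board: Plywood bench board 200 x 340 x 18 mm, fixed to the table. Origin on its underside below the eye screw's axis; the board runs 100 mm either way along x, 70 mm to +y, 270 mm to -y. On it a black base plate (150 x 210 mm, top 30 mm above the table, y -40 to -250 mm) with a round column socket (radius 32, top 48 mm) at y = -175 mm. Only the eye is higher than 48 mm.
- strap (a point): Middle of the upper face of the flat steel strap (38 x 125 mm along y, top 36 mm above the table) that bridges a heel block on the board and the base plate's edge; the eye screw goes down through it and clamps it. Fixed to the board.
- eye: Steel eye screw, axis upright. Origin: centre of the loop, about 65 mm above the table. Its x axis is level and points through the loop's hole; z is the screw's axis. Ring of 10 mm round bar, hole 25 mm, outside 45 mm. Collar 25 mm wide below it, its underside 27 mm below the origin. Right-hand thread: clockwise from above (yaw decreasing) tightens.
- seat (a point): Centre of the washer's upper face, 38 mm above the table, on the screw's axis. The collar comes to bear on it after 0.2 to 0.95 rad of turning; no pose tells where, it must be felt: the eye runs at about 0.2 N m, then jumps to 0.3 and climbs by 4 N m per rad. Snug is 0.45 to 0.75 N m and stays when let go; under 0.4 is still loose, over 0.9 N m overtight.
- collar (a point): Centre of the collar's underside, on the screw's axis. About turning: a rod in the loop has play, and bears on both sides of the ring (so the eye follows) once it is 0.89 rad off the eye's x axis. 0.6 N m is 8 N square to the rod 75 mm from the axis. Held off-centre, the rod bears on one side only, with a force of the torque divided by 13 mm.
- rod_mid (a point): Middle of the loose plain steel rod, 12 mm in diameter, 200 mm long, about 0.18 kg, ends domed and alike. Its x axis runs along the rod. At the start it lies level in its rest, its middle half-way between the notches, 42 mm above the table; it can be gripped there from above.
- rod: The same rod as a body; its origin is its middle too, x along the rod.
- rest: Black plastic rest for the rod, fixed to the table: foot 170 x 50 x 8 mm, two V blocks at x = -65 and +65 mm (12 mm thick, tops 49 mm above the table), notches open upward, 30 mm wide at the top, faces at 45 degrees. Origin: centre of its underside; a rod lying in it runs along its x axis, 42 mm above the table.
- slide_box: Bystander: flat grey box for microscope slides, 87 x 102 x 32 mm; origin at the centre of its underside.
- jar: Bystander: small closed glass jar, radius 22 mm, 45 mm high; origin at the centre of its underside.
- oil: Bystander: small amber bottle, radius 13 mm, 48 mm high; origin at the centre of its underside.
Things that resemble listed ones, but are neither listed nor needed, are in the scene too. Of the things like the rest, leave any that is purple or turquoise; of the rest the larger one is meant.

How it is judged:
On the way, in this order (a step that is already met when the one before it is completed fails the run):
1. the rod is through the loop of the eye (x of eye in the frame of rod_mid between -0.09 and 0.09 m and y of eye in the frame of rod_mid between -0.009 and 0.009 m and z of eye in the frame of rod_mid between -0.009 and 0.009 m), for 0.2 s.
2. the eye has been turned tight with the rod in its loop (all of step 1 and value of joint eye above 0.025 rad), for 0.2 s.
At the end, for the whole second after the job is handed in: The eye is still tight (its collar drawn down on the washer, at least 1.4 degrees past where it first bears), and the rod lies still in both notches of its rest, its middle within 30 mm of half-way between them (value of joint eye above 0.025 rad and x of rod_mid in the frame of rest between -0.03 and 0.03 m and y of rod_mid in the frame of rest between -0.005 and 0.005 m and z of rod_mid in the frame of rest between 0.038 and 0.046 m and angle between the x axis of rod_mid and the x axis of rest, either way round below 0.06 rad and linear speed of rod below 0.02 m/s); the robot touches nothing.
It fails at once if the eye overtightened (forced more than 9 degrees past where the collar first bears, over about 0.9 N m) (value of joint eye above 0.16 rad).
It fails at once if the rod wrenched against the eye with more than 90 N (contact force between rod and eye above 90 N).
It fails at once if the eye touched by the fingers (contact force between the fingers and eye above 1 N).
It fails at once if a bystander pushed more than 20 mm (distance of any of slide_box, jar, oil from where it was at the start of the episode above 0.02 m).
It also fails if it takes over 72 s, if anything falls off the work surface, if the arm or the gripper's body presses on something with over 40 N, if the wrist force passes 120 N, or if a joint passes its speed limit or range.

### The arm

A 6-joint arm with a two-finger parallel gripper is mounted at the origin on the work surface. World frame = base frame: x ahead of the robot, y to its left, z up, the work surface at z = 0. Lengths are in m, angles in rad, forces in N, time in s.
With the tool pointing down it reaches from about 0.35 to 0.875 m from the base axis. Payload 4.2 kg.
Tool frame: the origin (TCP) lies at the very end of the fingers, on their centre line; the grasp point (between the pads) lies 19 mm behind it; z points along the fingers, y is the line along which they close (so a half turn about z gives the same grasp; the last joint's range is limited). The gripper opens to 85 mm and grips with 20 to 120 N. Pads are 22 mm wide; open, the fingers measure 114 mm over their backs; the gripper's body (76 mm by 85 mm) begins 54 mm behind the grasp point. The pads swing forward as they close: fully open they stand 13 mm farther back than shut.
Start: joints at [-1.03, 0.385, 0.008, 0, -1.194, -0.259], TCP at [0.174, -0.6, 0.231] pointing down, gripper open.
Joint ranges: [-3.14, 3.14], [-1.21, 2.06], [-1.07, 1.41], [-3.16, 2.05], [-2.99, -0.16], [-3.1, 3.1]. Speed limits (rad/s): [2.79, 2.79, 3.14, 3.14, 3.14, 3.14].

### API

Orientations are given as a rotation vector (axis times angle).
In Python, from cell import r, fingers, planner, camera, camera_info, order, find_in, trace, monitor gives the robot as it stands. Calls block until the motion is done:
- r.goto(position, orientation): joint-space move of the TCP to a pose.
- r.move_l(position, orientation=None, velocity=0.15, contact_N=None): straight line of the TCP; orientation=None keeps the orientation; velocity is the mean speed in m/s. With contact_N (N) it stops when the force on the tool has changed by that much, and returns True; else False.
- r.move_j(angles): joint-space move.
- fingers.move_gripper(opening, effort=None): finger opening in m; effort is the grip in N (None keeps the last); returns when the fingers have stopped.
- r.pause(seconds).
- planner.inverse_kinematics(position, orientation): joint angles nearest the present ones, or None.
- camera(name): name is "scene" or "top" or "wrist"; returns (picture, depth): 384x512x3 uint8, blue, green, red; 384x512 float32, m along the optical axis (not along the pixel's ray), 0 where there is no reading.
- camera_info(name): a dict with "fovy" (degrees; the focal length in pixels is half the picture's height over the tangent of half this angle, whatever the lens; pixels are square), "cx", "cy" (the principal point, pixels), "position" and "rotation" of the camera in the world. Camera axes: x right, y up, looking along -z (the intrinsics and any distortion apply to the point x, -y, -z); pixel columns grow to the right and rows downward; lengths in m; the calibration is good to about 2 mm. The wrist camera is an equidistant fisheye: a pixel r from the principal point sees the ray r / f radians off the axis. A picture is of the moment at which its call begins: read the wrist's pose just before it. camera_info takes no time and is no camera call; for the wrist camera it gives the pose at the moment of the call.
A pose or a line that the arm cannot do raises r.MotionError and nothing moves.
- order.hand_in(): hands the job in, once; it reports no verdict.
Trained networks look in the newest picture that a camera, given by its name, has taken for a name from the list of things; names that differ only in an ending like _2 or _b are one class to them, and where a whole thing is asked for, a point or a joint stands for the part that bears it (a point fixed in the world has none). Each returns a list of dicts, best first, with "confidence" (0 to 1); they miss things now and then, are a little off and sometimes report something else, mostly with a low value. They report only what shows in the picture. A call takes as long as a camera call. They do not tell look-alikes from the thing itself.
- find_in(camera, target): "location" ([x, y, z] in m, in world coordinates, good to about 4 mm: the middle of the surface that is visible of it).
- trace(camera, target): "pixels" (384x512 bool, what is visible of it).
Readings, each from a call of its own:
- monitor.read_clock(): time.
- monitor.read_qpos(): joint angles.
- monitor.read_qd(): joint speeds.
- monitor.read_tau(): joint torques, N m.
- monitor.read_position(): TCP position.
- monitor.read_eef_rot(): TCP orientation.
- monitor.read_contact_force(): force on the tool from outside, world axes, zero at the start.
- monitor.read_moment(): the same for the moment, N m.
- monitor.read_width(): finger opening in m.
Only numpy, scipy, OpenCV 4.12 (cv2) and the standard library are available. Lean on these libraries where they do the work, as an engineer would, in place of code of your own. Each camera call takes 0.05 s, during which the arm holds its last target. There are 200 camera calls.

## Working session

There is one attempt and no reset: what is moved stays moved. The work goes in short steps, each a Python script; the robot and the scene stay as the last script left them, time stands still between calls to the robot, and variables do not carry over. Pictures are saved under pics/ and viewed, on a budget of 10 in all, crops included, one or two more only if the job needs it, and the job is handed in when it is done.

```bash
ls; mkdir -p pics
python3 - <<'E'
from cell import *
import cv2,numpy as np
for n in ("scene","top"):
    p,d=camera(n); cv2.imwrite(f"pics/{n}0.png",p); np.savez(f"{n}0.npz",p=p,d=d)
    print(n,camera_info(n))
    for t in ("board","eye","rod","rest","slide_box","jar","oil"):
        print(t,[(np.round(f["location"],3).tolist(),round(f["confidence"],2)) for f in find_in(n,t)])
a=cv2.imread("pics/top0.png");b=cv2.imread("pics/scene0.png")
print(monitor.read_clock(),monitor.read_eef_rot(),monitor.read_qpos())
E
```

```text
pics
scene {'fovy': 44.488690077709954, 'cx': 256.70194606611625, 'cy': 190.09764528700978, 'position': array([1.05147892, 0.69765782, 0.66953866]), 'rotation': array([0.45912646, 1.01700765, 2.06176799])}
board [([0.576, -0.13, 0.018], 0.65)]
eye []
rod [([0.477, 0.219, 0.048], 0.77)]
rest [([0.366, 0.489, 0.004], 0.96), ([0.466, 0.219, 0.009], 0.58), ([0.21, 0.29, 0.004], 0.58), ([0.56, 0.391, 0.005], 0.57)]
slide_box [([0.718, 0.344, 0.028], 0.88)]
jar [([0.742, 0.168, 0.039], 0.75)]
oil [([0.443, 0.371, 0.024], 0.7)]
top {'fovy': 44.467034348454874, 'cx': 265.2205373023538, 'cy': 197.70688563781525, 'position': array([0.32558337, 0.22635687, 0.94920192]), 'rotation': array([ 0.12869697, -0.15340865, -1.59390461])}
board [([0.556, -0.142, 0.03], 0.8)]
eye []
rod [([0.457, 0.211, 0.05], 0.83), ([0.554, -0.144, 0.028], 0.68)]
rest [([0.368, 0.485, 0.002], 0.82), ([0.457, 0.214, 0.007], 0.79), ([0.556, 0.385, 0.004], 0.78), ([0.215, 0.29, 0.008], 0.66)]
slide_box []
jar [([0.724, 0.159, 0.043], 0.85)]
oil []
0.8 [ 4.41161681e-01 -3.11046172e+00 -4.07358064e-05] [-1.03040575e+00  3.84706357e-01  7.87289533e-03 -9.47847351e-06
 -1.19398729e+00 -2.58603386e-01]
```

View pics/top0.png

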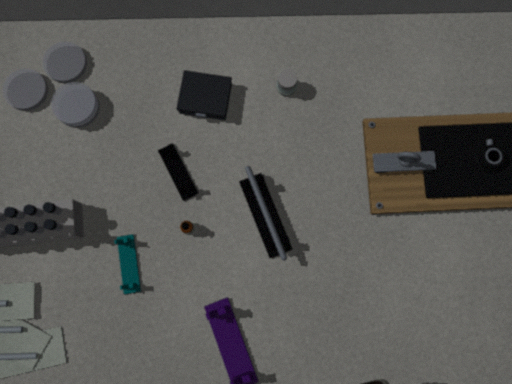

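View pics/scene0.png

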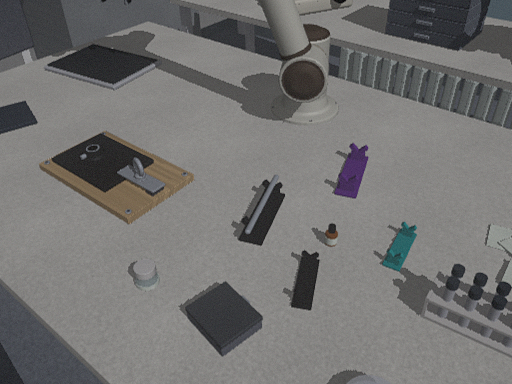

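The top view shows the eye on its strap at (409,159) and the rod in the large black rest at (265,215). The small black rest at (177,171), the purple one and the turquoise one are decoys. The scene view agrees: eye at (138,168), rod at (263,205).

```bash
cat > h.py <<'E'
from cell import *
import numpy as np, cv2
from scipy.spatial.transform import Rotation as R
def cloud(n,d,ci):
    h,w=d.shape; f=h/2/np.tan(np.radians(ci["fovy"])/2)
    v,u=np.mgrid[:h,:w]; x=(u-ci["cx"])/f; y=(v-ci["cy"])/f
    if n=="wrist":
        r=np.hypot(x,y); s=np.where(r>1e-9,np.tan(np.minimum(r,1.5))/np.maximum(r,1e-9),1); x=x*s;y=y*s
    P=np.stack([x*d,-y*d,-d],-1)
    return P@R.from_rotvec(ci["rotation"]).as_matrix().T+ci["position"]
def snap(n,name):
    ci=camera_info(n); p,d=camera(n); cv2.imwrite(f"pics/{name}.png",p); np.savez(name+".npz",p=p,d=d)
    P=cloud(n,d,ci); P[d<=0]=np.nan
    return p,P
def pca(Q):
    m=np.median(Q[:,:2],0); w,V=np.linalg.eigh(np.cov((Q[:,:2]).T)); a=V[:,1]
    return m,np.arctan2(a[1],a[0]),np.sqrt(w)
def down(yaw):  # tool down, tool x axis at angle yaw in the world
    return (R.from_euler('z',yaw)*R.from_euler('x',np.pi)).as_rotvec()
E
python3 - <<'E'
from h import *
for n in("top","scene"):
    z=np.load(n+"0.npz"); ci=camera_info(n); P=cloud(n,z["d"],ci); P[z["d"]<=0]=np.nan
    Q=P.reshape(-1,3); 
    B=lambda x0,x1,y0,y1,z0,z1:Q[(Q[:,0]>x0)&(Q[:,0]<x1)&(Q[:,1]>y0)&(Q[:,1]<y1)&(Q[:,2]>z0)&(Q[:,2]<z1)]
    E=B(.45,.7,-.2,.0,.058,.12); print(n,"eye",len(E),E.min(0),E.max(0),E.mean(0),pca(E))
    S=B(.45,.7,-.2,.05,.033,.045); print("strap",len(S),pca(S),S.mean(0))
    S=B(.3,.6,.1,.35,.035,.06); print("rod",len(S),pca(S),S.mean(0))
    S=B(.3,.6,.1,.35,-.01,.003); print("table z",np.median(S[:,2]))
print(camera_info("wrist"),monitor.read_position())
E
```

```text
top eye 147 [ 0.54956091 -0.09262093  0.05808521] [ 0.568305   -0.05053572  0.09085035] [ 0.55742319 -0.07002339  0.07860888] (array([ 0.55762523, -0.06927641]), np.float64(1.3092739485787552), array([0.00268606, 0.01288763]))
strap 1256 (array([ 0.55527297, -0.10367007]), np.float64(1.6153182736791525), array([0.0251507 , 0.05346625])) [ 0.55735306 -0.09329056  0.03623291]
rod 841 (array([0.45848254, 0.20922885]), np.float64(-2.788703866953589), array([0.00829159, 0.05897243])) [0.45988316 0.20973592 0.0469578 ]
table z 0.0006653302040203202
scene eye 98 [ 0.55215637 -0.08731874  0.05910751] [ 0.56790911 -0.04553444  0.0862035 ] [ 0.56056606 -0.06171455  0.07374428] (array([ 0.56035286, -0.05727281]), np.float64(1.3712725481807055), array([0.00250312, 0.01319147]))
strap 425 (array([ 0.56141144, -0.05642801]), np.float64(1.6225426827892704), array([0.01075304, 0.03697357])) [ 0.56031412 -0.06171374  0.03527032]
rod 566 (array([0.47799294, 0.2209831 ]), np.float64(-2.787966956429645), array([0.00912947, 0.06029391])) [0.46974636 0.21927873 0.0438261 ]
table z -0.0013064307243295104
{'fovy': 65.70646984690485, 'cx': 259.9734169099632, 'cy': 191.72049134366668, 'position': array([ 0.09359603, -0.62377402,  0.37375099]), 'rotation': array([-0.23210264, -0.30880498,  1.8321626 ])} [ 0.17381379 -0.60031388  0.2312962 ]
```

Run:
```python
from h import *
Rt=R.from_rotvec(monitor.read_eef_rot()); ci=camera_info("wrist")
print("cam in tool",Rt.inv().apply(ci["position"]-monitor.read_position()),(Rt.inv()*R.from_rotvec(ci["rotation"])).as_matrix()[:,2])
r.goto([0.48,-0.052,0.17],down(-0.23)); print(monitor.read_qpos())
p,P=snap("wrist","w_eye"); 
for t in("eye","strap","collar"): print(t,[(np.round(f["location"],4).tolist(),round(f["confidence"],2)) for f in find_in("wrist",t)])
def B(P,x0,x1,y0,y1,z0,z1):
    Q=P.reshape(-1,3); return Q[(Q[:,0]>x0)&(Q[:,0]<x1)&(Q[:,1]>y0)&(Q[:,1]<y1)&(Q[:,2]>z0)&(Q[:,2]<z1)]
E=B(P,.5,.62,-.13,-.02,.055,.11); print(len(E),E.min(0),E.max(0),pca(E))
y0=.353; a=np.array([np.cos(y0),np.sin(y0)]); c=np.array([.46,.21])-.06*a
r.goto([*c,.2],down(y0)); print(monitor.read_qpos(),monitor.read_clock())
p,P=snap("wrist","w_rod")
E=B(P,.3,.6,.05,.38,.038,.06); print(len(E),E.min(0),E.max(0),pca(E)); 
for t in("rod","rest"): print(t,[(np.round(f["location"],4).tolist(),round(f["confidence"],2)) for f in find_in("wrist",t)])
cv2.imwrite("pics/w1.png",np.vstack([cv2.imread("pics/w_eye.png")[:, :],cv2.imread("pics/w_rod.png")])[::1,::1] if 0 else np.hstack([cv2.resize(cv2.imread("pics/w_eye.png"),(400,300)),cv2.resize(cv2.imread("pics/w_rod.png"),(400,300))]))
```

```text
cam in tool [ 0.08357727 -0.00022511 -0.14245499] [ 3.27673590e-01  1.91976724e-04 -9.44790972e-01]
[ 2.28304639e-01  2.01891235e-01 -4.21661104e-01  1.17405917e-04
 -9.47151284e-01  1.11124678e+00]
eye [([0.5541, -0.0734, 0.0792], 0.88)]
strap [([0.5571, -0.131, 0.0265], 0.63), ([0.4626, 0.2073, 0.0113], 0.52), ([0.442, 0.3539, 0.0251], 0.31)]
collar [([0.559, -0.0706, 0.0822], 0.56)]
663 [ 0.54912123 -0.09204502  0.06763473] [ 0.56799467 -0.04936954  0.08811792] (array([ 0.55850877, -0.07088141]), np.float64(1.3136978254449792), array([0.00281454, 0.0116204 ]))
[ 8.03961352e-01  1.05247715e-01 -4.56933855e-01  4.25007489e-05
 -1.00909471e+00  1.11882550e+00] 4.25
3094 [0.36737667 0.16664862 0.03805161] [0.55421018 0.37440301 0.04996534] (array([0.46168675, 0.2154637 ]), np.float64(-2.691677025303374), array([0.03421157, 0.0576096 ]))
rod [([0.4655, 0.2158, 0.0485], 0.92)]
rest [([0.3697, 0.4828, 0.0055], 0.94), ([0.2752, 0.3016, 0.0087], 0.81), ([0.5218, 0.3709, 0.0057], 0.78), ([0.4648, 0.2115, 0.0071], 0.58)]
```

View pics/w1.png

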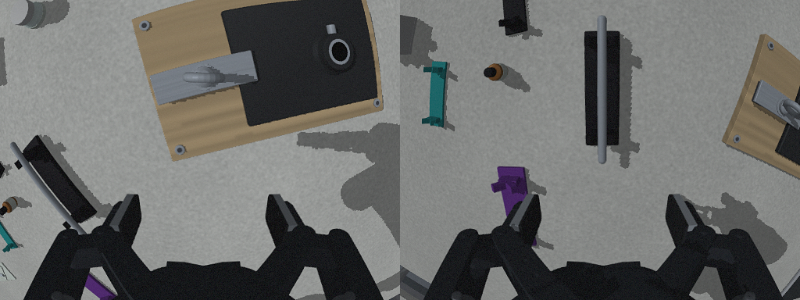

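In the wrist views the ring sits at (203,76), with its plane nearly along the strap. The rod runs straight up the right-hand picture from (601,17) to (601,162), over the large black rest. Next I refine the rod's line and grasp it.

Run:
```python
from h import *
def rodfit(name):
    p,P=snap("wrist",name); t=trace("wrist","rod"); 
    m=t[0]["pixels"]; print(len(t),t[0]["confidence"],m.sum())
    Q=P[m]; Q=Q[np.isfinite(Q[:,0])]; Q=Q[(Q[:,2]>.04)&(Q[:,2]<.06)]
    c,a,s=pca(Q); c=Q[:,:2].mean(0); u=np.array([np.cos(a),np.sin(a)]); u*=np.sign(u[0]); l=(Q[:,:2]-c)@u
    v=np.array([-u[1],u[0]]); w=(Q[:,:2]-c)@v
    mid=c+u*(l.min()+l.max())/2+v*(w.min()+w.max())/2
    print("c",c,"mid",mid,"yaw",np.arctan2(u[1],u[0]),"len",np.ptp(l),"wid",np.percentile(w,[1,99]),"top",np.percentile(Q[:,2],95)); return mid,np.arctan2(u[1],u[0])
m,y=rodfit("w_rod2")
u=np.array([np.cos(y),np.sin(y)])
r.goto([*(m-.07*u),.13],down(y)); m,y=rodfit("w_rod3")
np.save("rod.npy",[*m,y])
```

```text
1 0.7 2213
c [0.46424676 0.21256496] mid [0.46086917 0.2112252 ] yaw 0.3509180336089758 len 0.19740812531843824 wid [-0.00554861  0.00621422] top 0.04833422002580949
1 0.88 3419
c [0.46221269 0.21191392] mid [0.45705951 0.21022507] yaw 0.35013075138670147 len 0.18651167540936375 wid [-0.00563212  0.00570745] top 0.04831556469145743
```

Run:
```python
from h import *
m=np.array([.4609,.2112]); y=.3505; u=np.array([np.cos(y),np.sin(y)]); g=m-.015*u
np.save("grasp.npy",[*g,y])
fingers.move_gripper(.05,60)
r.goto([*g,.10],down(y)); print("above",monitor.read_contact_force(),monitor.read_moment())
print(r.move_l([*g,.023],velocity=.08,contact_N=12), monitor.read_position())
fingers.move_gripper(0.0,110); print("w",monitor.read_width(),monitor.read_contact_force(),monitor.read_moment())
r.move_l([*g,.13],velocity=.1); print(monitor.read_width(),monitor.read_contact_force(),monitor.read_moment(),monitor.read_clock())
e=np.array([.558,-.071]);ye=-.257; d=np.array([np.cos(ye),np.sin(ye)])
s=e-.20*d
r.goto([*s,.13],down(ye)); print(monitor.read_position(),monitor.read_clock())
p,P=snap("wrist","w_held")
for t in trace("wrist","rod")[:2]:
    Q=P[t["pixels"]]; Q=Q[np.isfinite(Q[:,0])]; l=(Q[:,:2]-s)@d; w=(Q[:,:2]-s)@[-d[1],d[0]]; print(t["confidence"],len(Q),np.ptp(l),l.min(),l.max(),"w",np.median(w[l>.08]),np.median(w[(l<.06)&(l>.02)]),"z",[np.round(np.percentile(Q[(l>a)&(l<a+.02),2],90),4) for a in(.02,.05,.09)])
for t in trace("wrist","eye")[:1]:
    Q=P[t["pixels"]]; Q=Q[np.isfinite(Q[:,0])&(Q[:,2]>.066)]; print(t["confidence"],len(Q),Q.min(0),Q.max(0),pca(Q))
```

```text
above [-0.71273458 -0.49379596 -0.31910024] [-0.01275949  0.02242094 -0.04950802]
False [0.44714812 0.20635747 0.0234764 ]
w 0.008918921200363016 [-1.65767554  1.30368953  5.69536621] [0.24764256 0.62016892 0.00127716]
0.008593679141096645 [ 0.296435   -0.42579096 -1.53701063] [-0.00591694  0.08960237  0.04581811] 8.5833
[ 0.3659581  -0.01946305  0.13040973] 9.5333
0.6 7671 0.15804005109264618 -0.04369748796575852 0.11434256312688766 w 0.0009602213054010166 0.0013232423743471371 z [np.float64(0.1546), np.float64(0.1547), np.float64(0.1547)]
```

View pics/w_held.png

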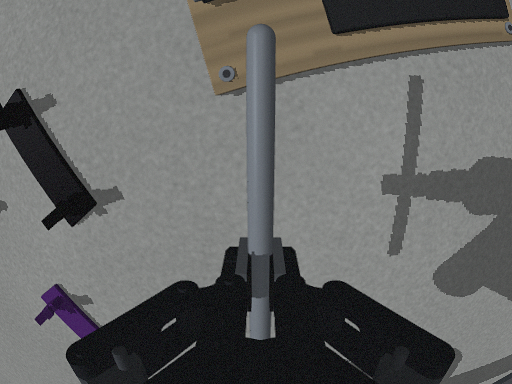

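The rod is held level and along the tool axis; its tip is at (261,30), 114 mm ahead of the grip, and axis height is TCP + 18.3 mm. Next I bring it up short of the loop and check.

Run:
```python
from h import *
e=np.array([.558,-.071]);ye=-.257; d=np.array([np.cos(ye),np.sin(ye)]); n=np.array([-d[1],d[0]])
r.move_l([*(e-.20*d-.001*n),.0467],velocity=.12)
print(r.move_l([*(e-.145*d-.001*n),.0467],velocity=.08,contact_N=8),monitor.read_position())
p,P=snap("wrist","w_pre"); s=e
for nm in("rod","eye"):
  for t in trace("wrist",nm)[:2]:
    Q=P[t["pixels"]]; Q=Q[np.isfinite(Q[:,0])&(Q[:,2]>.06)]; l=(Q[:,:2]-e)@d; w=(Q[:,:2]-e)@n; print(nm,t["confidence"],len(Q),"l",l.min(),l.max(),"w",w.min(),w.max(),np.median(w),"z",np.percentile(Q[:,2],98)); print(pca(Q), pca(Q)[1]-np.pi/2)
print(monitor.read_contact_force(),monitor.read_moment(),monitor.read_clock())
```

```text
False [ 0.4168085  -0.03528868  0.04654448]
rod 0.62 7690 l -0.19069895057017333 -0.03215377305222663 w -0.0073306113628170515 0.005201520925410262 -0.0011291844699916117 z 0.07120107182502651
(array([ 0.47082562, -0.04922607]), np.float64(2.8822322981801642), array([0.00317251, 0.04142404])) 1.3114359713852677
[ 0.11236265 -0.36669484 -1.42041847] [-0.02929803  0.01901032  0.02263821] 11.5167
```

View pics/w_pre.png

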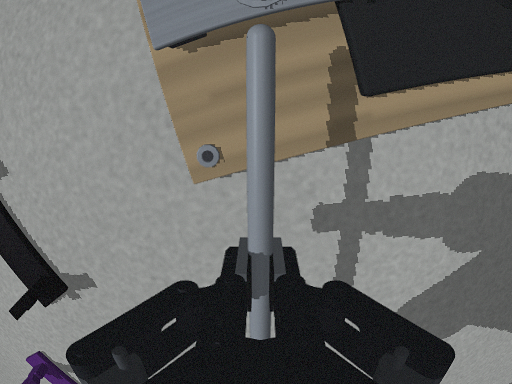

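The rod (column 260) points at the washer (column 262), and its axis is at 65 mm as needed. Inserting now.

Run:
```python
from h import *
e=np.array([.558,-.071]);ye=-.257; d=np.array([np.cos(ye),np.sin(ye)]); n=np.array([-d[1],d[0]])
print(monitor.read_contact_force())
print(r.move_l([*(e-.08*d),.0467],velocity=.05,contact_N=6),monitor.read_position())
print(monitor.read_contact_force(),monitor.read_moment(),monitor.read_clock())
for c in("wrist","top","scene"):
  p,P=snap(c,"in_"+c)
a=cv2.resize(cv2.imread("pics/in_top.png")[120:200,340:460],(400,267)); b=cv2.resize(cv2.imread("pics/in_scene.png")[120:220,90:240],(400,267))
cv2.imwrite("pics/in.png",np.hstack([a,b]))
```

```text
[ 0.11236265 -0.36669484 -1.42041847]
False [ 0.48027981 -0.05062642  0.04670611]
[ 0.07082704 -0.26063393 -1.24869001] [-0.01295241  0.05508489 -0.04143607] 12.9667
```

View pics/in.png

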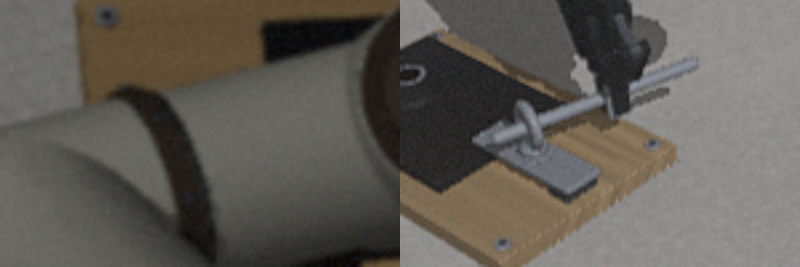

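The scene crop shows the rod through the loop, with its tip past the ring at (500,135). Next I swing the grip around the eye's axis and read the torque about that axis.

```bash
cat >> h.py <<'E'
e=np.array([.558,-.071]); ye=-.257
def tq(k=6):
    F=[];M=[]
    for _ in range(k): F.append(monitor.read_contact_force()); M.append(monitor.read_moment())
    F=np.mean(F,0);M=np.mean(M,0);p=monitor.read_position()[:2]-e
    return M[2]+p[0]*F[1]-p[1]*F[0],M[2],F
def arc(phi,v=.05):
    th=ye-phi; r.move_l([e[0]-.08*np.cos(th),e[1]-.08*np.sin(th),.0467],down(th),velocity=v)
def rep(phi):
    T,Mz,F=tq(); t=R.from_rotvec(monitor.read_eef_rot()).as_matrix()[:,0]; a=ye-np.arctan2(t[1],t[0])
    print(f"phi {phi:.3f} act {a:.3f} T {T:.3f} Mz {Mz:.3f} F {np.round(F,2)} t {monitor.read_clock():.2f}"); return T
E
python3 - <<'E'
from h import *
rep(0)
for phi in np.arange(.15,.76,.15): arc(phi); T=rep(phi)
while phi<1.1 and T<.33:
    phi+=.05; arc(phi); T=rep(phi)
E
```

```text
phi 0.000 act -0.000 T 0.001 Mz 0.031 F [-0.1   0.41 -1.82] t 13.12
phi 0.150 act 0.148 T -0.011 Mz -0.026 F [-0.05 -0.19 -2.66] t 13.51
phi 0.300 act 0.298 T 0.000 Mz -0.062 F [-0.69 -0.48 -1.34] t 13.90
phi 0.450 act 0.448 T 0.035 Mz -0.014 F [-0.5  -0.38 -1.94] t 14.29
phi 0.600 act 0.598 T 0.071 Mz 0.014 F [-0.07 -1.   -2.38] t 14.68
phi 0.750 act 0.748 T 0.077 Mz 0.051 F [-0.43  0.06 -1.03] t 15.07
phi 0.800 act 0.798 T -0.001 Mz -0.023 F [-0.37  0.1  -1.83] t 15.32
phi 0.850 act 0.848 T 0.058 Mz 0.047 F [-0.07 -0.14 -2.3 ] t 15.57
phi 0.900 act 0.898 T 0.159 Mz 0.023 F [-1.84 -0.03 -2.14] t 15.82
phi 0.950 act 0.948 T 0.105 Mz 0.010 F [-1.25 -0.05 -0.96] t 16.07
phi 1.000 act 0.998 T 0.149 Mz -0.027 F [-2.18 -0.42 -1.55] t 16.32
phi 1.050 act 1.048 T 0.262 Mz 0.037 F [-2.35 -2.05 -3.14] t 16.57
phi 1.100 act 1.098 T 0.105 Mz -0.023 F [-1.66  0.09 -1.05] t 16.82
```

```bash
cat >> h.py <<'E'
def tqm(k=12):
    a=[]
    for _ in range(k): a.append(tq(1)[0]); r.pause(.02)
    return np.mean(a),np.std(a)/np.sqrt(k)
def step(phi):
    arc(phi); T,s=tqm(); F=monitor.read_contact_force(); t=R.from_rotvec(monitor.read_eef_rot()).as_matrix()[:,0]
    print(f"phi {phi:.3f} act {(ye-np.arctan2(t[1],t[0])):.3f} T {T:.3f}+-{s:.3f} F {np.round(F,1)} t {monitor.read_clock():.2f}"); return T
E
python3 - <<'E'
from h import *
phi=1.1; T=0
while phi<1.99 and T<.36:
    phi+=.04; T=step(phi)
E
```

```text
phi 1.140 act 1.139 T 0.211+-0.012 F [-2.3 -0.5 -2.7] t 17.27
phi 1.180 act 1.180 T 0.313+-0.012 F [-4.9  0.3 -1.8] t 17.73
phi 1.220 act 1.220 T 0.439+-0.016 F [-5.  -0.3 -1.3] t 18.18
```

Run:
```python
from h import *
phi=1.22; T=0
while phi<1.30 and T<.575:
    phi+=.018; T=step(phi)
r.pause(.3); print(tqm(20))
```

```text
phi 1.238 act 1.237 T 0.523+-0.016 F [-4.8 -1.  -3.2] t 18.62
phi 1.256 act 1.255 T 0.535+-0.016 F [-5.8 -0.7 -2.9] t 19.07
phi 1.274 act 1.273 T 0.597+-0.016 F [-5.5 -0.5 -1.2] t 19.52
(np.float64(0.6050904815384592), np.float64(0.010899489364633155))
```

Torque climbs as described and holds at 0.605 N m, which is snug. Next I back off to the middle of the play, draw out and check the rod in the hand.

Run:
```python
from h import *
for phi in (1.1,.9,.7,.55,.40): arc(phi,.06)
rep(phi)
th=ye-.40; d=np.array([np.cos(th),np.sin(th)])
print(r.move_l([*(e-.155*d),.0467],velocity=.06,contact_N=6),monitor.read_contact_force(),monitor.read_position())
r.move_l([*(e-.19*d),.0467],velocity=.1); r.move_l([*(e-.19*d),.13],velocity=.15)
p,P=snap("wrist","w_out"); s=monitor.read_position()[:2]; n=np.array([-d[1],d[0]])
t=trace("wrist","rod")[0]; Q=P[t["pixels"]]; Q=Q[np.isfinite(Q[:,0])&(Q[:,2]>.13)]; l=(Q[:,:2]-s)@d; w=(Q[:,:2]-s)@n
print("len",l.min(),l.max(),"w",[np.round(np.mean(np.percentile(w[(l>a)&(l<a+.02)],[2,98])),4) for a in(.02,.05,.085)],"z",[np.round(np.percentile(Q[(l>a)&(l<a+.02),2],90),4) for a in(.02,.05,.085)],monitor.read_width(),monitor.read_clock(),monitor.read_position())
for t in trace("wrist","eye")[:1]:
    Q=P[t["pixels"]]; Q=Q[np.isfinite(Q[:,0])&(Q[:,2]>.066)&(Q[:,2]<.1)]; print(t["confidence"],len(Q),len(Q)>5 and (Q.min(0),Q.max(0),pca(Q)))
```

```text
phi 0.400 act 0.403 T -0.028 Mz -0.017 F [ 0.63 -0.32 -1.86] t 22.07
False [ 0.1340723  -0.23057722 -2.24084877] [0.4355656  0.02360023 0.04670152]
len -0.045321024450938434 0.11406185007292398 w [np.float64(0.0009), np.float64(0.0007), np.float64(0.0009)] z [np.float64(0.1535), np.float64(0.1534), np.float64(0.1534)] 0.008254988135580746 24.7833 [0.40676549 0.04456285 0.12888458]
0.61 0 False
```

Run:
```python
from h import *
gx,gy,y=np.load("grasp.npy")
r.goto([gx,gy,.13],down(y)); r.move_l([gx,gy,.05],velocity=.1); r.pause(.2)
f0=monitor.read_contact_force()
print(r.move_l([gx,gy,.023],velocity=.02,contact_N=6),monitor.read_position(),monitor.read_contact_force()-f0)
fingers.move_gripper(.05,30); print(monitor.read_width(),monitor.read_contact_force())
r.move_l([gx,gy,.12],velocity=.1)
u=np.array([np.cos(y),np.sin(y)]); m=np.array([gx,gy])+.015*u; r.goto([*(m-.06*u),.2],down(y)); r.pause(.3)
p,P=snap("wrist","w_back"); t=trace("wrist","rod")[0]; Q=P[t["pixels"]]; Q=Q[np.isfinite(Q[:,0])&(Q[:,2]>.035)&(Q[:,2]<.06)]
v=np.array([-u[1],u[0]]); l=(Q[:,:2]-m)@u; w=(Q[:,:2]-m)@v
print("l",l.min(),l.max(),"w",[np.round(np.mean(np.percentile(w[abs(l-a)<.015],[2,98])),4) for a in(-.07,0,.07)],"z",[np.round(np.percentile(Q[abs(l-a)<.015,2],90),4) for a in(-.07,0,.07)],monitor.read_clock())
p,P=snap("top","top1"); c=p[100:260,150:450]
t,T=snap("scene","scene1"); cv2.imwrite("pics/fin.png",np.hstack([cv2.resize(cv2.imread("pics/w_back.png"),(400,300)),cv2.resize(t[110:260,60:320],(400,300))]))
for f in find_in("scene","eye"): print(f)
```

```text
True [0.44674791 0.20623923 0.02364705] [-1.38057751  0.66444441  4.91291448]
0.05006499956000471 [ 0.41328376 -0.40781227 -0.40080348]
l -0.09840288921405939 0.09904699800532611 w [np.float64(0.0005), np.float64(0.0004), np.float64(0.0003)] z [np.float64(0.0479), np.float64(0.048), np.float64(0.0481)] 30.4417
```

View pics/fin.png

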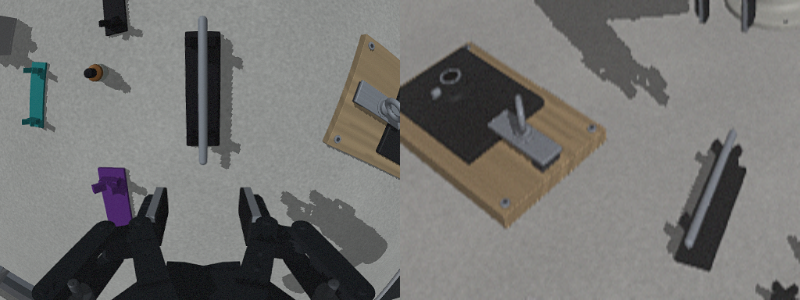

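The rod lies in both notches, at (202,90) left and (710,190) right. The eye now stands turned edge-on to the scene camera, at (519,115). Handing in.

Run:
```python
from h import *
z=np.load("top1.npz"); P=cloud("top",z["d"],camera_info("top")).reshape(-1,3)
E=P[(abs(P[:,0]-.558)<.04)&(abs(P[:,1]+.071)<.04)&(P[:,2]>.058)&(P[:,2]<.1)]; print(len(E), len(E)>20 and pca(E))
order.hand_in(); print(monitor.read_clock())
```

```text
156 (array([ 0.55793795, -0.07067401]), np.float64(1.0172691020404563), array([0.0027147 , 0.01269617]))
the job is handed in; nothing more can be done
the job is handed in; nothing more can be done
```

The eye screw is snug, the rod is back in its rest, and the job is handed in at about 30 s of the 72 s allowed. `hand_in` reports no verdict, so these are my own readings.

- **Tightening:** I slid the rod through the loop and swung it clockwise around the eye's axis. The torque ran at about 0.2 N m, jumped to 0.31 where the collar met the washer, and then climbed. I stopped at 0.605 ± 0.011 N m. Force on the tool was only about 6 N.
- **Eye position:** The top camera shows the eye turned by 0.29 rad since the start, and the rod's swing suggests about 0.38 rad. The camera's accuracy here is coarse, so the two only roughly agree. I judged tightness by the torque.
- **Rod:** It had not slipped in the grip. It now lies along the rest with its middle within 1 mm of where it started and its top at 48 mm, so its axis is at 42 mm.
- **Bystanders:** The arm stayed clear of the slide box, jar and small bottle, but I did not measure their positions again at the end.
- **Hand-in state:** The gripper was open, well above everything and touching nothing.

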